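# Roll the print roller home into its V-rest

## Task

Put the wooden print roller away: push its side with your fingertips so that it rolls across the desk, up the low ramp and into the V groove of the plywood rest, then push its end to slide it along the groove until it is fully home against the end stop. Only push it: never take it between the fingers or lift it, and leave the pen tins, the mug and the glue bottle where they stand. Finish clear of everything.

Things in the scene. Friction and masses are not known exactly. Their poses are not given: they have to be found in the camera images.
- roller: print roller: solid beech cylinder, 44 mm in diameter, 130 mm long, about 0.15 kg, a thin dark ring near each end, lying on the desk. Origin at its centre, on its axis (22 mm above the desk at first). Its x axis runs along it, at first within 0.1 rad of the rest's x axis; y and z turn as it rolls. Waxed, slippery; a push on its side rolls it; left alone it soon stops
- roller_a (a point): point on the roller's axis 40 mm from its centre towards its -x end (end faces are 65 mm from the centre); the -x end is the free one, to be pushed
- roller_b (a point): point on the roller's axis 40 mm from its centre towards its +x end, the end that meets the stop
- rest: fixed plywood V-rest, ramp and groove 155 mm long. Origin on the desk under the groove's centre line; x along the groove towards the end stop, y the way the roller is to be rolled in. The roller starts 140 to 240 mm from the groove on the -y side, and 20 to 45 mm towards -x, so that it lands short of the stop. Groove and ramp run from x = -85 mm (open end) to x = 70 mm (stop)
- rest_crest (a point): middle of the crest between ramp and groove, 12 mm above the desk. In the rest's frame the ramp rises from the desk at y = -72 mm to the crest at y = -20 mm; beyond it lies the groove, a 90 degree V centred on y = 0, whose far wall rises at 45 degrees to 32 mm high at y = 40 mm and ends at y = 50 mm
- rest_seat (a point): where the roller's centre lies when it is home: 5 mm along x from the rest's origin, on the groove's centre line (y = 0), 23.5 mm above the desk
- rest_stop (a point): point on the stop's inner face (x = 70 mm in the rest's frame) that the roller's end meets, 23.5 mm above the desk. The stop is an upright plate 12 mm thick, 34 mm high, from y = -35 to y = 50 mm in the rest's frame
- tin_tall: bystander: ribbed steel tin of pens, 74 mm in diameter, the tin 110 mm and the pens about 165 mm high; origin under its centre
- tin_short: bystander: wider ribbed steel tin of pens, 86 mm in diameter, the tin 85 mm and the pens about 140 mm high; origin under its centre
- mug: bystander: terracotta mug, 80 mm in diameter, 92 mm high, handle on its +y side; origin under its centre
- glue: bystander: white glue bottle, 52 mm in diameter, 130 mm high; origin under its centre
Things that resemble listed ones, but are neither listed nor needed, are in the scene too. What is shaped like the roller but pink is not meant.

How it is judged (in metres and radians):
On the way, in this order (a step that is already met when the one before it is completed fails the run):
1. the roller rolls on the desk or ramp towards the groove, turning as it goes (angular speed of roller above 0.3 rad/s and linear speed of roller above 0.006 m/s and height (world z) of roller below 0.036 m and y of roller in the frame of rest below -0.015 m), for 0.2 s.
2. the roller lies in the groove (y of roller in the frame of rest between -0.005 and 0.005 m and z of roller in the frame of rest between 0.019 and 0.028 m and x of roller in the frame of rest between -0.09 and 0.012 m), for 0.2 s.
At the end, for the whole second after the job is handed in: roller at rest in the groove, axis within 4 mm of the groove's centre line, centre 19 to 28 mm above the desk, within 0.06 rad of the groove's direction, end within 4 mm of the stop; tins, mug and bottle within 15 mm of where they stood (y of roller in the frame of rest between -0.004 and 0.004 m and z of roller in the frame of rest between 0.019 and 0.028 m and x of roller in the frame of rest between 0.001 and 0.009 m and angle between the x axis of roller and the x axis of rest, either way round below 0.06 rad and linear speed of roller below 0.02 m/s and distance of each of tin_tall, tin_short, mug, glue from where it was at the start of the episode below 0.015 m); the robot touches nothing.
It fails at once if the roller is lifted (its centre over 30 mm above the desk before the ramp, or over 45 mm anywhere) ((height (world z) of roller above 0.03 m and y of roller in the frame of rest below -0.085 m) or height (world z) of roller above 0.045 m).
It fails at once if the roller is taken between the fingers (the grasp point comes within 25 mm of its centre, or of the points 40 mm either side on its axis) (distance between the grasp point and roller below 0.025 m or distance between the grasp point and roller_a below 0.025 m or distance between the grasp point and roller_b below 0.025 m).
It fails at once if a bystander is moved by more than 15 mm (distance of any of tin_tall, tin_short, mug, glue from where it was at the start of the episode above 0.015 m).
It also fails if it takes over 54 s, if anything falls off the work surface, if the arm or the gripper's body presses on something with over 40 N, if the wrist force passes 120 N, or if a joint passes its speed limit or range.

## Robot

A 7-joint arm with a two-finger parallel gripper is mounted at the origin on the work surface. World frame = base frame: x ahead of the robot, y to its left, z up, the work surface at z = 0. Lengths are in mm, angles in rad, forces in N, time in s.
With the tool pointing down it reaches from about 400 to 850 mm from the base axis. Payload 4.4 kg.
Tool frame: the origin (TCP) lies midway between the tips of the shut fingers; the grasp point (between the pads) lies 19 mm behind it (pinch_z is the distance from the TCP to the grasp point, in mm); z points along the fingers, y is the line along which they close (so a half turn about z gives the same grasp; the last joint's range is limited). The gripper opens to 94 mm and grips with 3 to 60 N. Pads are 16 mm wide; open, the fingers measure 119 mm over their backs; the gripper's body (75 mm by 177 mm) begins 78 mm behind the grasp point.
Start: joints at [1.1, 0.628, 0.038, 1.517, -0.027, 0.996, -0.02], TCP at [256.023, -597.47, 167.178] pointing down, gripper open.
Joint ranges: [-3.06, 3.06], [-0.37, 2.12], [-1.25, 1.32], [0.18, 2.47], [-1.1, 4.24], [0.23, 1.98], [-2.94, 2.94]. Speed limits (rad/s): [2.57, 2.57, 3.14, 3.14, 3.14, 3.14, 3.14].

## Interface

Orientations are given as a unit quaternion [w, x, y, z].
In Python, from bench import read_state, grab_frame, sign_off, pinch_z gives the robot as it stands.
- The arm moves only by the tool move_arm, never from a script. Its argument "moves" is a list of rows, each an object with "translation": the shift along the world's x, y, z in cm, a list of three; "delta_rot": the turn, a rotation vector about the world's x, y, z in rad, a list of three; "fingers": the opening in per cent of the stroke, from 0 (shut) to 100 (fully open). In form: [{"translation": [x, y, z], "delta_rot": [wx, wy, wz], "fingers": fingers}, ...]. A call has 1 to 12 rows; each row shifts and turns the commanded pose from where the row before left it; what a row does not reach is not made up. A row lasts 1/10 s, in which the tool goes at most 50 mm and 8.59 degrees, less where a joint would pass 70% of its speed; a pose out of reach is approached as far as the arm can. A call is refused whole if a number of a shift passes 5 or a number of a turn 0.15, either way. A call with a gripper value outside its range is refused whole. The fingers move at their own pace and stop on an object; "squeeze" is the grip in N (left out, the last holds). Time passes only in rows, so rows that do not move let the fingers close. It gives the time, the measured TCP pose, the force, the opening and the grip force at its end, in the units of the state.
- read_state(): the state, without advancing time (a new reading comes with each control period).
- grab_frame(name): name is "scene" or "top" or "wrist"; returns a dict with "img" (400x640x3 uint8, blue, green, red), "fx", "fy", "cx", "cy" (pixels), "xyz" and "attitude" of the camera in the world; the wrist camera has in their place "tool_from_camera" (4x4, takes a point from camera to tool coordinates, whose origin is the TCP and whose axes are the flange's). Camera axes: x right, y down, z forward; pixel columns grow to the right and rows downward; lengths in mm; the calibration is good to about 2 mm. A picture is of the moment at which its call begins: read the wrist's pose just before it. There is no depth.
- sign_off(): hands the job in; it is judged then, once.
The state is a dict: "clock": time; "joints": joint angles; "qd": joint speeds; "tau": joint torques, N m; "tool_pos": TCP position; "tcp_rot": TCP orientation; "wrist_force": force on the tool from outside, world axes, zero at the start; "moment": the same for the moment, N m; "finger_gap": finger opening in mm; "finger_force": force on a finger pad.
Only numpy, scipy, OpenCV 4.12 (cv2) and the standard library are available. Lean on these libraries where they do the work, as an engineer would, in place of code of your own. Each camera call takes 0.05 s, during which the arm holds its last target. There are 200 camera calls.

## Working session

There is one attempt and no reset: what is moved stays moved. The work goes in short steps, Python scripts to look and compute and a tool call to move; the robot and the scene stay as the last step left them, time stands still between calls to the robot, and variables do not carry over. Pictures are saved under pics/ and viewed, at most 10 in all, crops included, and the job is handed in when it is done.

Besides the shell and the picture viewer there is one more tool, called as name(argument=value, ...), one argument or row to a line, values as JSON. move_arm: Moves the arm, as the interface text tells. Its arguments: {"type":"object","properties":{"moves":{"type":"array"},"squeeze":{"type":"number"}},"required":["moves"]}

```bash
mkdir -p pics; ls; python3 - <<'E'
from bench import *
import cv2,numpy as np
s=read_state();print(s)
print(pinch_z)
for n in("top","scene"):
    f=grab_frame(n);cv2.imwrite(f"pics/{n}0.png",f["img"])
    print(n,{k:(np.round(v,4).tolist()) for k,v in f.items() if k!="img"})
E
```

```text
pics
{'clock': 0.0, 'joints': array([ 1.10016446,  0.62930354,  0.03845617,  1.51835089, -0.02697927,
        0.99631541, -0.01998477]), 'qd': array([ 0.00021548,  0.00041781,  0.00098461,  0.00011103, -0.00217061,
        0.00081778,  0.00044469]), 'tau': array([-6.76492709e-04, -5.49741483e+01,  1.14338916e+00, -1.86635274e+01,
       -5.20734536e-02,  2.35088950e-02,  1.53448091e-04]), 'tool_pos': array([ 255.73286906, -596.77819391,  166.28754696]), 'tcp_rot': array([-9.05333514e-04,  9.79581775e-01,  2.01043982e-01, -2.10203606e-04]), 'wrist_force': array([-1.11131069,  0.05385391, -0.10120487]), 'moment': array([ 0.02296577, -0.0134158 , -0.02689969]), 'finger_force': 0.0, 'finger_gap': 94.25388923858308}
18.8
top {'fx': 393.5388, 'fy': 393.5388, 'cx': 316.1652, 'cy': 194.5338, 'xyz': [396.4726, 115.3059, 950.4891], 'attitude': [-0.0619, 0.7118, -0.6964, 0.0673]}
scene {'fx': 372.3388, 'fy': 372.3388, 'cx': 322.6331, 'cy': 201.4421, 'xyz': [1086.5748, 325.7106, 638.4485], 'attitude': [-0.2067, 0.5377, 0.7582, -0.3055]}
```

View pics/top0.png

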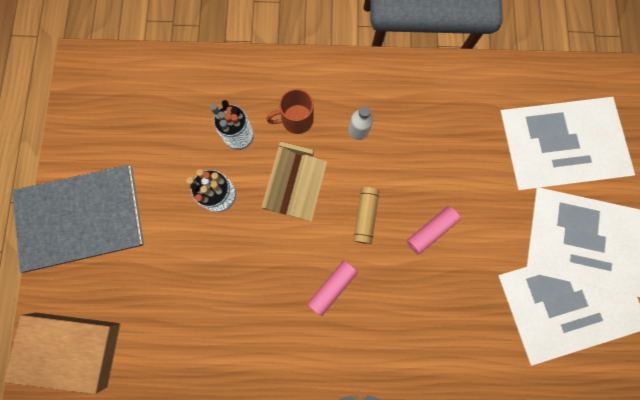

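View pics/scene0.png

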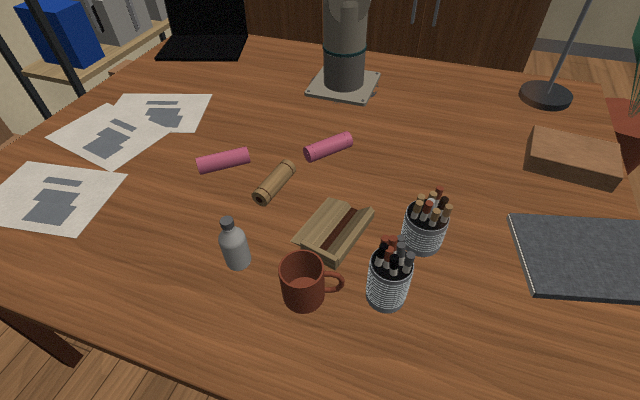

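The top picture looks straight down: up is about +x and left about +y. The beech cylinder with dark rings is at (367,215), and the two plain pink ones are at (433,230) and (332,288). The beech one is the roller. The rest is at (295,182), with its stop at the upper end and its ramp on the right. I'll confirm this in an enlarged crop.

```bash
python3 - <<'E'
import cv2
i=cv2.imread("pics/top0.png")[130:255,250:400]
cv2.imwrite("pics/c1.png",cv2.resize(i,None,fx=4.8,fy=4.8,interpolation=cv2.INTER_CUBIC)) 
E
```

```text
(no output)
```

View pics/c1.png

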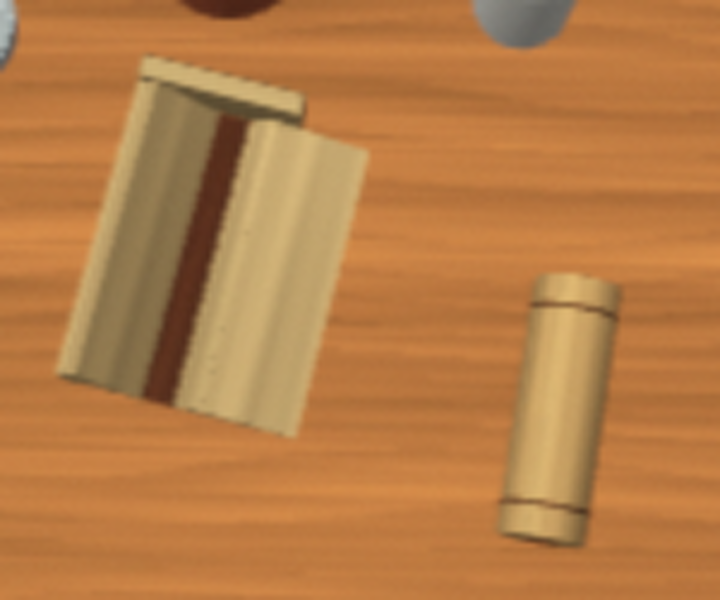

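The crop confirms it: the beech roller has two dark rings, and the rest has a dark groove floor with its stop at the top. I'll fit the rest, roller and bystander poses from these pixels.

```bash
cat > h.py <<'E'
import numpy as np
from scipy.optimize import least_squares
from scipy.spatial.transform import Rotation as R
class Cam:
    def __init__(s,f):
        s.k=(f["fx"],f["fy"],f["cx"],f["cy"]);s.p=np.array(f["xyz"]);q=f["attitude"];s.R=R.from_quat(q,scalar_first=True).as_matrix()
    def proj(s,P):
        c=(np.atleast_2d(P)-s.p)@s.R;return np.c_[s.k[0]*c[:,0]/c[:,2]+s.k[2],s.k[1]*c[:,1]/c[:,2]+s.k[3]]
    def ray(s,uv,z):
        uv=np.atleast_2d(uv);d=np.c_[(uv[:,0]-s.k[2])/s.k[0],(uv[:,1]-s.k[3])/s.k[1],np.ones(len(uv))]@s.R.T
        return s.p+d*((z-s.p[2])/d[:,2])[:,None]
def w(p,P): # rest-frame -> world
    c,s_=np.cos(p[2]),np.sin(p[2]);P=np.atleast_2d(np.array(P,float));return np.c_[p[0]+c*P[:,0]-s_*P[:,1],p[1]+s_*P[:,0]+c*P[:,1],P[:,2]]
def inv(p,P):
    c,s_=np.cos(p[2]),np.sin(p[2]);d=np.atleast_2d(P)-np.array([p[0],p[1],0]);return np.c_[c*d[:,0]+s_*d[:,1],-s_*d[:,0]+c*d[:,1],d[:,2]]
E
python3 - <<'E'
from h import *
from bench import grab_frame
f=grab_frame("top");c=Cam(f)
cr=lambda a:(np.array(a,float)+.5)/4.8-.5+[250,130]
M=[(70,-72,0),(-85,-72,0),(-85,50,32),(-85,40,32),(-85,8,0),(-85,-8,0),(82,50,34),(82,-35,34),(70,50,34),(70,-35,34)]
uv=cr([(369,151),(296,437),(57,375),(76,379),(145,397),(176,405),(145,57),(305,95),(140,78),(302,117)])
r=least_squares(lambda p:(c.proj(w(p,M))-uv).ravel(),[430,200,-.2],x_scale=[10,10,.1],loss='soft_l1')
print("rest",r.x,"\n",np.round((c.proj(w(r.x,M))-uv),1).tolist())
p=r.x
e=cr([((538+621)/2,(275+288)/2),((499+583)/2,(533+546)/2)])
E=c.ray(e,22);print("ends",E,np.linalg.norm(E[0]-E[1]),"yaw",np.arctan2(*(E[0]-E[1])[[1,0]]))
print("roller in rest",inv(p,E),inv(p,E.mean(0)))
for n,u,z in[("mugtop",(297,106),92),("gluecap",(363,113),130),("tin_tall?",(231,118),110),("short",(211,187),85)]:
    P=c.ray(u,z);print(n,P,inv(p,P))
np.save("rest.npy",p)
E
```

```text
rest [ 6.05274212e+02  1.71042758e+02 -2.21427846e-01] 
 [[0.2, 0.1], [0.4, 0.5], [-0.0, -0.6], [0.1, -0.4], [-0.0, 0.9], [-0.1, 0.9], [-0.3, -0.5], [0.4, -0.2], [-0.5, -0.3], [-0.2, -0.2]]
ends [[586.742379   -20.06494349  22.        ]
 [457.44437861  -0.6798864   22.        ]] 130.74308143542788 yaw -0.14881700847101537
roller in rest [[  23.89223921 -190.51179355   22.        ]
 [-106.50633306 -199.99681833   22.        ]] [[ -41.30704693 -195.25430594   22.        ]]
mugtop [[762.67387444 159.22608606  92.        ]] [[156.1519384   23.04039288  92.        ]]
gluecap [[733.73038279  11.20684204 130.        ]] [[ 160.4235117  -127.72159161  130.        ]]
tin_tall? [[722.65773484 305.7208379  110.        ]] [[ 84.93920645 157.16999645 110.        ]]
short [[568.48713683 346.22419831  85.        ]] [[-74.36275696 162.82507827  85.        ]]
```

move_arm(
  moves=[
    {"translation": [1.8,3.8,0],"delta_rot": [0,0,0.079],"fingers": 64},
    {"translation": [1.8,3.8,0],"delta_rot": [0,0,0.079],"fingers": 64},
    {"translation": [1.8,3.8,0],"delta_rot": [0,0,0.079],"fingers": 64},
    {"translation": [1.8,3.8,0],"delta_rot": [0,0,0.079],"fingers": 64},
    {"translation": [1.8,3.8,0],"delta_rot": [0,0,0.079],"fingers": 64},
    {"translation": [1.8,3.8,0],"delta_rot": [0,0,0.079],"fingers": 64},
    {"translation": [1.8,3.8,0],"delta_rot": [0,0,0.079],"fingers": 64},
    {"translation": [1.8,3.8,0],"delta_rot": [0,0,0.079],"fingers": 64},
    {"translation": [1.8,3.8,0],"delta_rot": [0,0,0.079],"fingers": 64},
    {"translation": [1.8,3.8,0],"delta_rot": [0,0,0.079],"fingers": 64},
    {"translation": [1.8,3.8,0],"delta_rot": [0,0,0.079],"fingers": 64},
    {"translation": [1.8,3.8,0],"delta_rot": [0,0,0.079],"fingers": 64},
  ],
)

```text
clock: 1.35
tool_pos: [472.4, -140.0, 167.2]
tcp_rot: [0.0, 0.779, 0.627, -0.0]
wrist_force: [1.0, -0.1, 0.3]
finger_gap: 60.3
finger_force: 0.0
```

move_arm(
  moves=[
    {"translation": [1.9,3.8,-1],"delta_rot": [0,0,0],"fingers": 64},
    {"translation": [1.9,3.8,-1],"delta_rot": [0,0,0],"fingers": 64},
    {"translation": [0,0,-3],"delta_rot": [0,0,0],"fingers": 64},
    {"translation": [0,0,-3],"delta_rot": [0,0,0],"fingers": 64},
    {"translation": [0,0,-3],"delta_rot": [0,0,0],"fingers": 64},
    {"translation": [0,0,-2.5],"delta_rot": [0,0,0],"fingers": 64},
    {"translation": [0,0,-1],"delta_rot": [0,0,0],"fingers": 64},
    {"translation": [0,0,0],"delta_rot": [0,0,0],"fingers": 64},
  ],
)

```text
clock: 2.15
tool_pos: [508.9, -65.4, 21.1]
tcp_rot: [-0.001, 0.78, 0.626, -0.001]
wrist_force: [0.0, -0.2, 0.1]
finger_gap: 60.3
finger_force: 0.0
```

```bash
python3 - <<'E'
from h import *
from bench import *
import cv2
p=np.load("rest.npy");s=read_state();print(s["tool_pos"],inv(p,s["tool_pos"]),s["wrist_force"])
f=grab_frame("top")["img"][100:280,220:460];g=grab_frame("scene")["img"][120:300,180:420]
cv2.imwrite("pics/c2.png",cv2.resize(np.vstack([f,g]),None,fx=1.66*1.0,fy=1.66,interpolation=cv2.INTER_CUBIC))
E
```

```text
[508.92263787 -65.36206752  21.08234238] [[ -42.07923914 -251.79397367   21.08234238]] [ 0.03804884 -0.20008717  0.1217972 ]
```

View pics/c2.png

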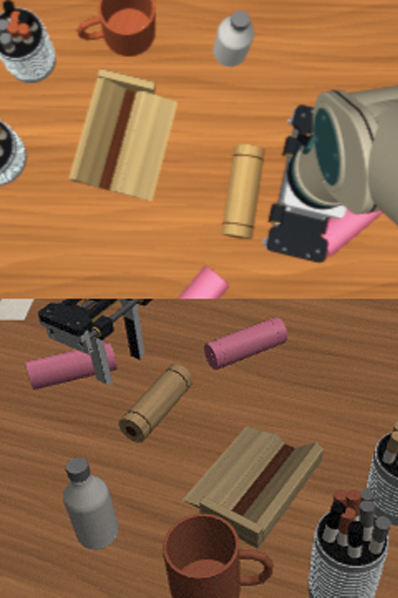

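move_arm(
  moves=[
    {"translation": [0.11,0.49,-0.1],"delta_rot": [0,0,0],"fingers": 64},
    {"translation": [0.11,0.49,-0.1],"delta_rot": [0,0,0],"fingers": 64},
    {"translation": [0.11,0.49,-0.1],"delta_rot": [0,0,0],"fingers": 64},
    {"translation": [0.11,0.49,0],"delta_rot": [0,0,0],"fingers": 64},
    {"translation": [0.11,0.49,0],"delta_rot": [0,0,0],"fingers": 64},
    {"translation": [0.11,0.49,0],"delta_rot": [0,0,0],"fingers": 64},
    {"translation": [0.13,0.59,0],"delta_rot": [0,0,0],"fingers": 64},
    {"translation": [0.13,0.59,0],"delta_rot": [0,0,0],"fingers": 64},
    {"translation": [0.13,0.59,0],"delta_rot": [0,0,0],"fingers": 64},
    {"translation": [0.13,0.59,0],"delta_rot": [0,0,0],"fingers": 64},
    {"translation": [0.13,0.59,0],"delta_rot": [0,0,0],"fingers": 64},
    {"translation": [0.13,0.59,0],"delta_rot": [0,0,0],"fingers": 64},
  ],
)

```text
clock: 3.45
tool_pos: [524.5, -0.2, 19.2]
tcp_rot: [-0.0, 0.78, 0.626, 0.0]
wrist_force: [0.2, -0.4, -0.7]
finger_gap: 59.7
finger_force: 0.0
```

```bash
python3 - <<'E'
from h import *
from bench import *
import cv2
p=np.load("rest.npy");s=read_state();print(s["tool_pos"],inv(p,s["tool_pos"]),s["wrist_force"])
f=grab_frame("top")["img"][100:280,220:460];g=grab_frame("scene")["img"][120:300,180:420]
cv2.imwrite("pics/c3.png",cv2.resize(np.hstack([f,g]),None,fx=1.66*1.0,fy=1.66,interpolation=cv2.INTER_CUBIC))
E
```

```text
[ 5.24508815e+02 -1.70876945e-01  1.91772085e+01] [[ -41.19107446 -184.77135499   19.17720851]] [ 0.19561235 -0.37136276 -0.70919619]
```

View pics/c3.png

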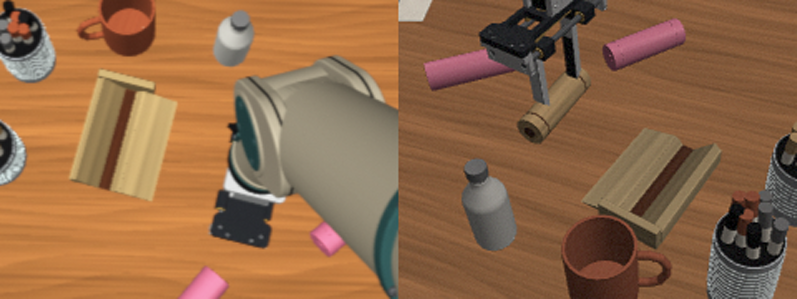

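The scene crop shows the fingertips behind the roller and its +x end face at full-frame (263,196). It is rolling with almost no force, so I'll keep pushing.

move_arm(
  moves=[
    {"translation": [0.13,0.59,0],"delta_rot": [0,0,0],"fingers": 64},
    {"translation": [0.13,0.59,0],"delta_rot": [0,0,0],"fingers": 64},
    {"translation": [0.13,0.59,0],"delta_rot": [0,0,0],"fingers": 64},
    {"translation": [0.13,0.59,0],"delta_rot": [0,0,0],"fingers": 64},
    {"translation": [0.13,0.59,0],"delta_rot": [0,0,0],"fingers": 64},
    {"translation": [0.13,0.59,0],"delta_rot": [0,0,0],"fingers": 64},
    {"translation": [0.13,0.59,0],"delta_rot": [0,0,0],"fingers": 64},
    {"translation": [0.13,0.59,0],"delta_rot": [0,0,0],"fingers": 64},
    {"translation": [0.13,0.59,0],"delta_rot": [0,0,0],"fingers": 64},
    {"translation": [0.13,0.59,0],"delta_rot": [0,0,0],"fingers": 64},
  ],
)

```text
clock: 4.55
tool_pos: [537.5, 58.8, 19.2]
tcp_rot: [-0.0, 0.78, 0.626, 0.0]
wrist_force: [0.1, 0.3, -0.6]
finger_gap: 60.0
finger_force: 0.0
```

```bash
python3 - <<'E'
from h import *
from bench import *
import cv2
p=np.load("rest.npy");s=read_state();print(s["tool_pos"],inv(p,s["tool_pos"]),s["wrist_force"])
g=grab_frame("scene");c=Cam(g);print("prev end",inv(p,c.ray((263.5,196.5),22)))
T=inv(p,s["tool_pos"])[0]
i=cv2.resize(g["img"][130:280,220:420],None,fx=4,fy=4,interpolation=cv2.INTER_CUBIC)
for dy in (30,): # predicted axis ends when touching
    for x in(-106,24):
        u=(c.proj(w(p,(x,T[1]+dy,22)))[0]-[220,130])*4;cv2.circle(i,(int(u[0]),int(u[1])),4,(0,255,0),-1);print(u)
cv2.imwrite("pics/c4.png",i)
E
```

```text
[537.52304988  58.84943416  19.18326632] [[ -41.45679197 -124.33381018   19.18326632]] [ 0.11067385  0.27162458 -0.62062543]
prev end [[   8.30210023 -186.76006772   22.        ]]
[414.82904002 206.93030709]
[288.40625715 346.87840206]
```

View pics/c4.png

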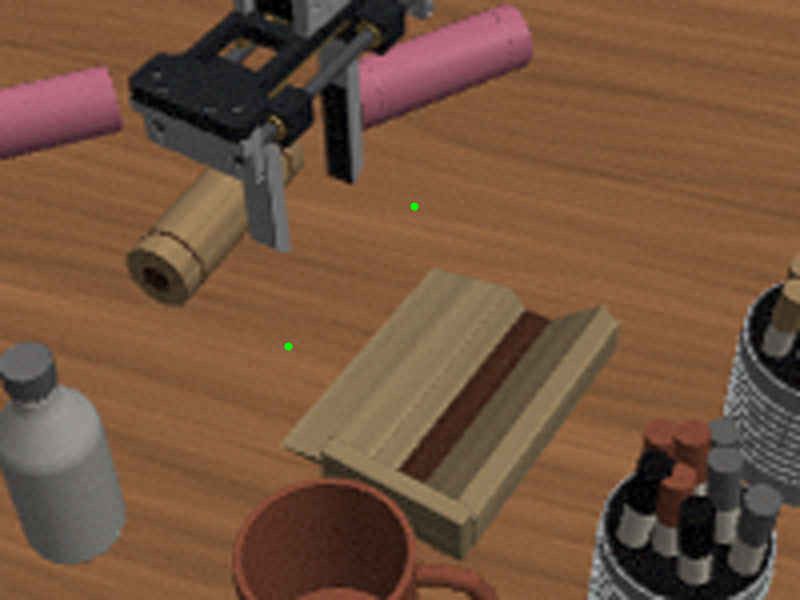

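The crop shows the roller's end at (160,275), where it started, while the fingers stand on the far side of my predicted line. The frames disagree, so I'll project the known fingertips into both cameras to find the cause.

```bash
python3 - <<'E'
from h import *
from bench import *
import cv2
p=np.load("rest.npy");s=read_state();t=s["tool_pos"];Rm=R.from_quat(s["tcp_rot"],scalar_first=True).as_matrix()
print("axes x,y,z",np.round(Rm.T,2).tolist())
g=grab_frame("scene");c=Cam(g)
for a in(-36,36):
    q=t+Rm[:,1]*a;print(a,q,(c.proj(q)[0]-[220,130])*4)
# rest landmarks in the scene camera
for m in[(82,50,34),(82,-35,34),(70,-72,0),(-85,-72,0),(-85,50,32)]: print(m,(c.proj(w(p,m))[0]-[220,130])*4)
f=grab_frame("top")
for n,ff in(("scene",g),("top",f)):
    cc=Cam(ff);print(n,cc.proj([0,0,0]), cc.R[:,2], cc.proj(w(p,(-41,-195,22))))
E
```

```text
axes x,y,z [[0.21, 0.98, 0.0], [0.98, -0.21, 0.0], [0.0, 0.0, -1.0]]
-36 [502.7394473   68.05400226  19.22105693] [348.63470901 221.27143732]
36 [573.05632089  52.57703364  19.24809797] [278.32992604 296.96296234]
(82, 50, 34) [459.64763175 526.05773577]
(82, -35, 34) [315.41748062 451.79171209]
(70, -72, 0) [275.44614259 445.62320471]
(-85, -72, 0) [428.23157226 268.0347352 ]
(-85, 50, 32) [616.58648967 311.18297268]
scene [[343.15933455  85.09196518]] [-0.64189489 -0.24096557 -0.7279468 ] [[273.6840933  182.58837598]]
top [[360.81381649 452.2633235 ]] [ 0.1820404  -0.00549578 -0.98327569] [[366.29737763 214.63586268]]
```

```bash
python3 - <<'E'
from h import *
from bench import *
import cv2
p=np.load("rest.npy");s=read_state();t=s["tool_pos"];Rm=R.from_quat(s["tcp_rot"],scalar_first=True).as_matrix()
print({k:v for k,v in s.items() if k in("clock","finger_gap")})
g=grab_frame("scene");c=Cam(g)
for z in(19,30,40,50):
    print(z,[((c.proj([*(t+Rm[:,1]*a+Rm[:,0]*b)[:2],z])[0]-[220,130])*4).round().tolist() for a in(30,42) for b in(-8,8)])
E0=w(p,(24,-190.5,22));print("start +x end in crop",(c.proj(E0)[0]-[220,130])*4)
wf=grab_frame("wrist");cv2.imwrite("pics/w1.png",wf["img"]);print(np.round(wf["tool_from_camera"],3).tolist())
E
```

```text
{'clock': 4.7, 'finger_gap': 59.976181932538466}
19 [[271.0, 284.0], [294.0, 295.0], [259.0, 297.0], [282.0, 308.0]]
30 [[269.0, 271.0], [292.0, 282.0], [257.0, 284.0], [280.0, 295.0]]
40 [[268.0, 259.0], [291.0, 269.0], [255.0, 272.0], [279.0, 283.0]]
50 [[266.0, 246.0], [290.0, 257.0], [254.0, 259.0], [277.0, 270.0]]
start +x end in crop [151.71264534 280.35205068]
[[0.001, -0.973, -0.23, 65.431], [1.0, 0.001, 0.0, -0.241], [-0.0, -0.23, 0.973, -217.966], [0.0, 0.0, 0.0, 1.0]]
```

View pics/w1.png

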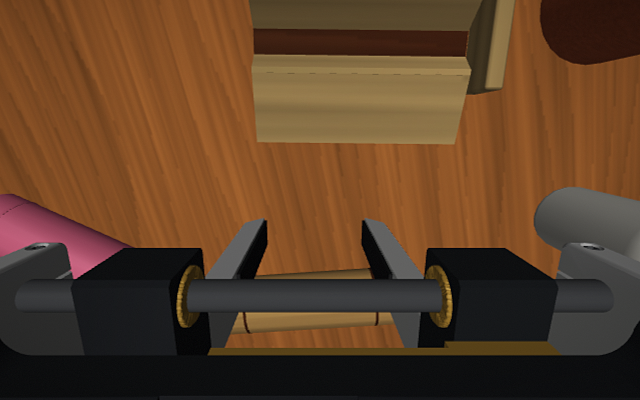

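The scene and wrist views both suggest the fingertips are higher than the reported z of 19. In the wrist picture the ramp foot runs from (257,142) to (455,144), and the roller lies below and behind the tips. I'll solve the wrist camera's real pose from the rest to measure the error.

```bash
python3 - <<'E'
from h import *
from bench import *
import cv2
p=np.load("rest.npy");s=read_state();t=s["tool_pos"];Rm=R.from_quat(s["tcp_rot"],scalar_first=True).as_matrix()
f=grab_frame("wrist");T=np.array(f["tool_from_camera"]);K=np.array([[f["fx"],0,f["cx"]],[0,f["fy"],f["cy"]],[0,0,1]]);print(K)
M=w(p,[(-85,-72,0),(70,-72,0),(-85,-8,0),(70,-8,0),(-85,8,0),(-85,-20,12)])
uv=np.array([(257,142),(455,144),(254,54),(467,57),(254,29),(252,66)],float)
WR=Rm@T[:3,:3];Wt=Rm@T[:3,3]+t
c=(M-Wt)@WR;print("predicted",np.round((c/c[:,2:])@K.T,0)[:,:2].tolist())
def res(d):
    Rr=R.from_rotvec(d[3:]).as_matrix()@WR;c=(M-Wt-d[:3])@Rr;return np.r_[(((c/c[:,2:])@K.T)[:,:2]-uv).ravel(), d[3:]*300]
r=least_squares(res,np.zeros(6),x_scale=[10,10,10,.02,.02,.02]);print("shift of camera",r.x.round(3),np.abs(r.fun).max())
tp=np.array([[0,30,0],[0,-30,0]]);cc=(tp-T[:3,3])@T[:3,:3];print("tips",((cc/cc[:,2:])@K.T)[:,:2])
E
```

```text
[[297.31096321   0.         314.02280602]
 [  0.         297.31096321 195.28425988]
 [  0.           0.           1.        ]]
predicted [[259.0, 141.0], [456.0, 142.0], [256.0, 53.0], [466.0, 53.0], [255.0, 29.0], [253.0, 67.0]]
shift of camera [ 9.940e-01  9.280e-01 -1.703e+00  0.000e+00 -1.000e-03  5.000e-03] 1.8565433093416601
tips [[353.49181272 213.03483317]
 [274.96667086 212.99152461]]
```

The flange pose is right: the rest's landmarks fit within 2 px. But with the fingers open, the tips end about 40 mm short of the TCP, so they passed over the roller without touching it. I'll raise the tool, shut the fingers here, away from everything, and measure where the tips end up.

move_arm(
  moves=[
    {"translation": [0,0,3],"delta_rot": [0,0,0],"fingers": 0},
    {"translation": [0,0,0],"delta_rot": [0,0,0],"fingers": 0},
    {"translation": [0,0,0],"delta_rot": [0,0,0],"fingers": 0},
    {"translation": [0,0,0],"delta_rot": [0,0,0],"fingers": 0},
    {"translation": [0,0,0],"delta_rot": [0,0,0],"fingers": 0},
    {"translation": [0,0,0],"delta_rot": [0,0,0],"fingers": 0},
  ],
)

```text
clock: 5.45
tool_pos: [536.9, 58.2, 48.6]
tcp_rot: [-0.0, 0.78, 0.626, -0.001]
wrist_force: [-0.6, -0.1, -0.4]
finger_gap: 16.1
finger_force: 0.0
```

```bash
python3 - <<'E'
from h import *
from bench import *
import cv2
p=np.load("rest.npy");s=read_state();t=s["tool_pos"];Rm=R.from_quat(s["tcp_rot"],scalar_first=True).as_matrix();print(t,s["finger_gap"])
f=grab_frame("wrist");T=np.array(f["tool_from_camera"]);g=grab_frame("scene");c=Cam(g)
a=f["img"][150:390,150:480].copy();b=g["img"][140:260,230:395].copy()
a=cv2.resize(a,None,fx=1.2,fy=1.2);b=cv2.resize(b,None,fx=2.4,fy=2.4,interpolation=cv2.INTER_CUBIC)
for z,col in((0,(0,255,0)),(-20,(0,255,255)),(-40,(255,0,0))):
    P=np.array([8,0,z]);q=(P-T[:3,3])@T[:3,:3];u=(np.array([f["fx"]*q[0]/q[2]+f["cx"],f["fy"]*q[1]/q[2]+f["cy"]])-[150,150])*1.2
    cv2.circle(a,tuple(int(v) for v in u),2,col,-1)
    u=(c.proj(t+Rm@P)[0]-[230,140])*2.4;cv2.circle(b,tuple(int(v) for v in u),2,col,-1)
cv2.imwrite("pics/c5.png",np.hstack([a,b]))
E
```

```text
[536.90566448  58.20814811  48.5508679 ] 16.052313639760897
```

View pics/c5.png

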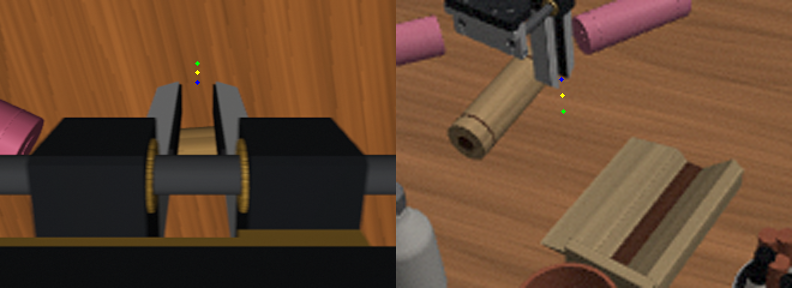

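Only the finger tips are off. At any opening they end about 40 mm short of the reported TCP, as the blue dots show, so I need to command a z of about -21 to put the tips near 20 mm. The roller hasn't moved. I'll go back over it with the tips at about 88 mm, reopen and descend behind it.

move_arm(
  moves=[
    {"translation": [-0.73,-3.25,0.5],"delta_rot": [0,0,0],"fingers": 64},
    {"translation": [-0.73,-3.25,0],"delta_rot": [0,0,0],"fingers": 64},
    {"translation": [-0.73,-3.25,0],"delta_rot": [0,0,0],"fingers": 64},
    {"translation": [-0.73,-3.25,0],"delta_rot": [0,0,0],"fingers": 64},
    {"translation": [0,0,0],"delta_rot": [0,0,0],"fingers": 64},
    {"translation": [0,0,-2],"delta_rot": [0,0,0],"fingers": 64},
    {"translation": [0,0,-2],"delta_rot": [0,0,0],"fingers": 64},
    {"translation": [0,0,-1.5],"delta_rot": [0,0,0],"fingers": 64},
    {"translation": [0,0,-1.2],"delta_rot": [0,0,0],"fingers": 64},
    {"translation": [0,0,-0.6],"delta_rot": [0,0,0],"fingers": 64},
    {"translation": [0,0,0],"delta_rot": [0,0,0],"fingers": 64},
  ],
)

```text
clock: 6.65
tool_pos: [507.8, -71.2, -19.5]
tcp_rot: [-0.0, 0.78, 0.626, -0.0]
wrist_force: [-0.9, 0.2, 0.2]
finger_gap: 60.0
finger_force: 0.0
```

```bash
cat > look.py <<'E'
import sys
from h import *
from bench import *
import cv2
def state():
    p=np.load("rest.npy");s=read_state();t=s["tool_pos"];print(round(s["clock"],2),t.round(1),inv(p,t).round(1),s["wrist_force"].round(1),round(s["finger_gap"],1));return p,s
# find the roller's two dark-ring-free silhouette in scene: beech-coloured blob fit vs cylinder model
E
python3 - <<'E'
from look import *
p,s=state()
g=grab_frame("scene");c=Cam(g);cv2.imwrite("pics/s_now.png",g["img"])
P=[w(p,(24,-190.5,22))[0],w(p,(-106,-200,22))[0]]
print(c.proj(P))
hsv=cv2.cvtColor(g["img"],cv2.COLOR_BGR2HSV)
for uv in [(275,182),(285,170),(250,235),(330,220),(300,260),(240,200)]: print(uv,hsv[uv[1],uv[0]])
E
```

```text
6.65 [507.8 -71.2 -19.5] [[ -41.9 -257.8  -19.5]] [-0.9  0.2  0.2] 60.0
[[257.92816133 200.08801267]
 [287.9591161  166.48456084]]
(275, 182) [ 17 107 155]
(285, 170) [ 16 112 150]
(250, 235) [ 12 141 134]
(330, 220) [ 18  92 142]
(300, 260) [  8 138  72]
(240, 200) [ 12 142 124]
```

move_arm(
  moves=[
    {"translation": [0.13,0.59,0],"delta_rot": [0,0,0],"fingers": 64},
    {"translation": [0.13,0.59,0],"delta_rot": [0,0,0],"fingers": 64},
    {"translation": [0.13,0.59,0],"delta_rot": [0,0,0],"fingers": 64},
    {"translation": [0.13,0.59,0],"delta_rot": [0,0,0],"fingers": 64},
    {"translation": [0.13,0.59,0],"delta_rot": [0,0,0],"fingers": 64},
    {"translation": [0.13,0.59,0],"delta_rot": [0,0,0],"fingers": 64},
    {"translation": [0.13,0.59,0],"delta_rot": [0,0,0],"fingers": 64},
    {"translation": [0.13,0.59,0],"delta_rot": [0,0,0],"fingers": 64},
    {"translation": [0.13,0.59,0],"delta_rot": [0,0,0],"fingers": 64},
    {"translation": [0.13,0.59,0],"delta_rot": [0,0,0],"fingers": 64},
  ],
)

```text
clock: 7.7
tool_pos: [521.3, -12.2, -18.8]
tcp_rot: [-0.0, 0.78, 0.626, -0.0]
wrist_force: [0.4, 1.0, 0.3]
finger_gap: 60.0
finger_force: 0.0
```

```bash
cat >> look.py <<'E'
def roller(show=True):
    g=grab_frame("scene");c=Cam(g);h=cv2.cvtColor(cv2.GaussianBlur(g["img"],(3,3),0),cv2.COLOR_BGR2HSV)
    m=cv2.inRange(h,(14,70,60),(22,128,255));m[:140]=0;m[:,:225]=0;m[:,420:]=0;m[300:]=0
    n,l,st,ce=cv2.connectedComponentsWithStats(m)
    for k in range(1,n):
        if st[k,4]>80: print(st[k].tolist(),ce[k].round(1).tolist())
    return g,c,m
E
python3 - <<'E'
from look import *
p,s=state();g,c,m=roller()
for y in(-195,-165,-140,-150): print(y,c.proj(w(p,(-41,y,22))).round(1))
E
```

```text
7.7 [521.3 -12.2 -18.8] [[ -41.7 -197.2  -18.8]] [0.4 1.  0.3] 60.0
[263, 163, 44, 48, 923] [285.4, 185.7]
[414, 193, 6, 20, 82] [417.1, 204.4]
[290, 197, 85, 73, 2871] [333.1, 229.2]
-195 [[273.7 182.6]]
-165 [[283.8 187.2]]
-140 [[292.4 191.1]]
-150 [[288.9 189.5]]
```

The roller now rolls ahead of the fingertips, with its blob at (285,186), or y about -160. I'll keep pushing.

move_arm(
  moves=[
    {"translation": [0.13,0.59,0],"delta_rot": [0,0,0],"fingers": 64},
    {"translation": [0.13,0.59,0],"delta_rot": [0,0,0],"fingers": 64},
    {"translation": [0.13,0.59,0],"delta_rot": [0,0,0],"fingers": 64},
    {"translation": [0.13,0.59,0],"delta_rot": [0,0,0],"fingers": 64},
    {"translation": [0.13,0.59,0],"delta_rot": [0,0,0],"fingers": 64},
    {"translation": [0.13,0.59,0],"delta_rot": [0,0,0],"fingers": 64},
    {"translation": [0.13,0.59,0],"delta_rot": [0,0,0],"fingers": 64},
    {"translation": [0.13,0.59,0],"delta_rot": [0,0,0],"fingers": 64},
    {"translation": [0.13,0.59,0.1],"delta_rot": [0,0,0],"fingers": 64},
    {"translation": [0.13,0.59,0.1],"delta_rot": [0,0,0],"fingers": 64},
  ],
)

```text
clock: 8.75
tool_pos: [534.3, 46.8, -16.8]
tcp_rot: [-0.0, 0.78, 0.626, -0.0]
wrist_force: [-0.0, 0.1, 0.6]
finger_gap: 59.6
finger_force: 0.0
```

```bash
python3 - <<'E'
from look import *
p,s=state();g,c,m=roller()
for y in(-110,-95,-80): print(y,c.proj(w(p,(-41,y,22))).round(1))
cv2.imwrite("pics/s2.png",g["img"])
E
```

```text
8.75 [534.3  46.8 -16.8] [[ -42.  -136.8  -16.8]] [-0.   0.1  0.6] 59.6
[285, 171, 44, 50, 952] [307.3, 194.1]
[414, 193, 6, 20, 86] [417.1, 204.1]
[290, 197, 85, 73, 2881] [333.0, 229.4]
-110 [[303.  195.9]]
-95 [[308.4 198.4]]
-80 [[313.8 200.8]]
```

move_arm(
  moves=[
    {"translation": [0.13,0.59,0],"delta_rot": [0,0,0],"fingers": 64},
    {"translation": [0.13,0.59,0],"delta_rot": [0,0,0],"fingers": 64},
    {"translation": [0.13,0.59,0],"delta_rot": [0,0,0],"fingers": 64},
    {"translation": [0.13,0.59,0],"delta_rot": [0,0,0],"fingers": 64},
    {"translation": [0.13,0.59,0.05],"delta_rot": [0,0,0],"fingers": 64},
    {"translation": [0.13,0.59,0.05],"delta_rot": [0,0,0],"fingers": 64},
    {"translation": [0.13,0.59,0.05],"delta_rot": [0,0,0],"fingers": 64},
    {"translation": [0.13,0.59,0.05],"delta_rot": [0,0,0],"fingers": 64},
    {"translation": [0.13,0.59,0.05],"delta_rot": [0,0,0],"fingers": 64},
    {"translation": [0.13,0.59,0.05],"delta_rot": [0,0,0],"fingers": 64},
    {"translation": [0.13,0.59,0.05],"delta_rot": [0,0,0],"fingers": 64},
  ],
)

```text
clock: 9.9
tool_pos: [548.6, 111.6, -13.3]
tcp_rot: [0.0, 0.78, 0.626, -0.0]
wrist_force: [-0.3, -3.0, 1.2]
finger_gap: 60.6
finger_force: 1.1
```

```bash
python3 - <<'E'
from look import *
p,s=state();g,c,m=roller()
for y in(-60,-40,-20,0): print(y,c.proj(w(p,(-41,y,30))).round(1))
cv2.imwrite("pics/s3.png",cv2.resize(g["img"][140:290,220:420],None,fx=3,fy=3,interpolation=cv2.INTER_CUBIC))
E
```

```text
9.9 [548.6 111.6 -13.3] [[-42.2 -70.4 -13.3]] [-0.3 -3.   1.2] 60.6
[290, 178, 85, 92, 3323] [333.9, 224.2]
[413, 193, 7, 20, 87] [417.0, 204.2]
-60 [[321.2 201.8]]
-40 [[328.7 205.2]]
-20 [[336.5 208.7]]
0 [[344.3 212.3]]
```

View pics/s3.png

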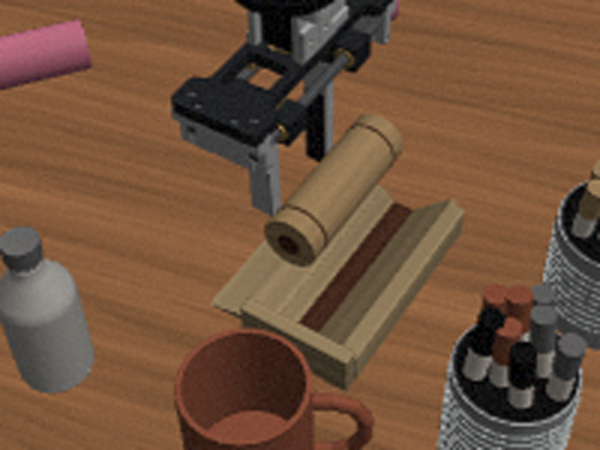

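The picture shows the roller on the ramp just short of the crest, with its end face at (290,243) and the fingertips behind it. A few more gentle steps should take it over.

move_arm(
  moves=[
    {"translation": [0.11,0.49,0.05],"delta_rot": [0,0,0],"fingers": 64},
    {"translation": [0.11,0.49,0.05],"delta_rot": [0,0,0],"fingers": 64},
    {"translation": [0.11,0.49,0.05],"delta_rot": [0,0,0],"fingers": 64},
    {"translation": [0.11,0.49,0],"delta_rot": [0,0,0],"fingers": 64},
    {"translation": [0.11,0.49,0],"delta_rot": [0,0,0],"fingers": 64},
    {"translation": [0,0,0],"delta_rot": [0,0,0],"fingers": 64},
    {"translation": [0,0,0],"delta_rot": [0,0,0],"fingers": 64},
    {"translation": [0,0,0],"delta_rot": [0,0,0],"fingers": 64},
  ],
)

```text
clock: 10.75
tool_pos: [553.9, 135.6, -11.9]
tcp_rot: [-0.0, 0.78, 0.626, -0.0]
wrist_force: [0.6, 0.1, 0.4]
finger_gap: 60.2
finger_force: 0.0
```

```bash
python3 - <<'E'
from look import *
p,s=state();g,c,m=roller()
cv2.imwrite("pics/s4.png",cv2.resize(g["img"][140:290,220:420],None,fx=4,fy=4,interpolation=cv2.INTER_CUBIC))
for x in (-45,-41): print([((c.proj(w(p,(x+d,0,23.5)))[0]-[220,140])*4).round().tolist() for d in(65,-65)])
E
```

```text
10.75 [553.9 135.6 -11.9] [[-42.3 -45.8 -11.9]] [0.6 0.1 0.4] 60.2
[290, 186, 85, 84, 3378] [336.8, 225.8]
[413, 193, 7, 20, 88] [417.0, 204.1]
[[439.0, 371.0], [557.0, 220.0]]
[[435.0, 376.0], [554.0, 224.0]]
```

Force is back to zero, so the roller has dropped away from the fingers. I'll back off and lift, then go to the open end, shutting the fingers on the way.

move_arm(
  moves=[
    {"translation": [-0.6,-2.7,0],"delta_rot": [0,0,0],"fingers": 30},
    {"translation": [0,0,3.5],"delta_rot": [0,0,0],"fingers": 0},
    {"translation": [0,0,4],"delta_rot": [0,0,0],"fingers": 0},
    {"translation": [-2.6,2.4,0],"delta_rot": [0,0,0],"fingers": 0},
    {"translation": [-2.6,2.4,0],"delta_rot": [0,0,0],"fingers": 0},
    {"translation": [-2.6,2.4,0],"delta_rot": [0,0,0],"fingers": 0},
    {"translation": [-1.3,2.4,0],"delta_rot": [0,0,0],"fingers": 0},
    {"translation": [0,0,0],"delta_rot": [0,0,0],"fingers": 0},
  ],
)

```text
clock: 11.6
tool_pos: [454.7, 208.6, 63.5]
tcp_rot: [-0.001, 0.778, 0.628, 0.0]
wrist_force: [0.8, 0.6, -0.8]
finger_gap: 1.0
finger_force: 0.0
```

```bash
python3 - <<'E'
from look import *
p,s=state();g=grab_frame("scene");c=Cam(g);old=cv2.imread("pics/scene0.png")
G=cv2.GaussianBlur
d=np.abs(G(g["img"],(3,3),0).astype(int)-G(old,(3,3),0)).sum(2)
cv2.imwrite("pics/s5.png",cv2.resize(g["img"][140:290,250:450],None,fx=4,fy=4,interpolation=cv2.INTER_CUBIC))
m=(d>40).astype(np.uint8)
def sil(q):
    x,y,yaw=q;a=np.linspace(0,2*np.pi,40);P=[]
    for e in(-65,65):
        P.append(np.c_[x+e*np.cos(yaw)-22*np.cos(a)*np.sin(yaw),y+e*np.sin(yaw)+22*np.cos(a)*np.cos(yaw),23.5+22*np.sin(a)])
    h=cv2.convexHull((c.proj(w(p,np.vstack(P)))*16).astype(np.int32));z=np.zeros(m.shape,np.uint8);cv2.fillConvexPoly(z,h,1,shift=4);return z
win=np.zeros_like(m);cv2.fillConvexPoly(win,cv2.convexHull(c.proj(w(p,[(-125,-35,0),(66,-35,0),(66,50,32),(-125,50,40)])).astype(np.int32)),1)
best=sorted(((lambda z:(-(z&m&win).sum()/((z|m)&win).sum()))(sil((x,y,0))),x,y) for x in range(-80,10,4) for y in range(-40,24,4))[:4];print(best)
# is groove floor at x=60 still dark, x=0 covered?
for x in(-60,-20,0,15,30,45,60): print(x,[int(d[int(v),int(u)]) for u,v in c.proj(w(p,[(x,0,23.5),(x,0,0)]))])
E
```

```text
11.6 [454.7 208.6  63.5] [[-155.2    3.6   63.5]] [ 0.8  0.6 -0.8] 1.0
[(np.float64(1.1372838516467048e+16), -8, 20), (np.float64(1.1429209463264902e+16), -12, 20), (np.float64(1.1450492907330572e+16), 0, 20), (np.float64(1.1522013787451312e+16), -16, 20)]
-60 [55, 204]
-20 [22, 206]
0 [111, 51]
15 [283, 6]
30 [8, 5]
45 [3, 3]
60 [5, 4]<stdin>:13: RuntimeWarning: overflow encountered in scalar negative
```

```bash
python3 - <<'E'
from look import *
p,s=state();g=grab_frame("scene");c=Cam(g);old=cv2.imread("pics/scene0.png")
G=cv2.GaussianBlur
m=(np.abs(G(g["img"],(3,3),0).astype(int)-G(old,(3,3),0)).sum(2)>25).astype(np.uint8)
def sil(q):
    x,y=q;a=np.linspace(0,2*np.pi,40);P=np.vstack([np.c_[x+e+0*a,y+22*np.cos(a),23.5+22*np.sin(a)] for e in(-65,65)])
    z=np.zeros(m.shape,np.uint8);cv2.fillConvexPoly(z,cv2.convexHull((c.proj(w(p,P))*16).astype(np.int32)),1,shift=4);return z
win=sil((-45,0))*0;cv2.fillConvexPoly(win,cv2.convexHull(c.proj(w(p,[(-95,-45,0),(66,-45,0),(66,50,32),(-95,50,45),(-95,-30,45),(66,0,45)])).astype(np.int32)),1)
sc=lambda z:float((z&m&win).sum())/float(((z|m)&win).sum())
for t in sorted(((sc(sil((x,y))),x,y) for x in range(-80,10,3) for y in range(-40,24,3)),reverse=True)[:5]: print(t)
E
```

```text
11.65 [456.3 206.3  63.4] [[-153.1    1.7   63.4]] [ 0.8 -1.3  0.8] 0.4
(0.8341099720410066, -53, -1)
(0.8255159474671669, -56, -1)
(0.8200913242009132, -50, -1)
(0.800369685767098, -59, -1)
(0.7986767485822306, -62, -1)
```

The roller is in the groove, at y about -1 and x about -53, with its free end near x = -118. I'll back off 12 mm more and lower the shut fingers to its height.

move_arm(
  moves=[
    {"translation": [-1.2,0.1,0],"delta_rot": [0,0,0],"fingers": 0},
    {"translation": [0,0,-3],"delta_rot": [0,0,0],"fingers": 0},
    {"translation": [0,0,-3],"delta_rot": [0,0,0],"fingers": 0},
    {"translation": [0,0,-1.6],"delta_rot": [0,0,0],"fingers": 0},
    {"translation": [0,0,-0.5],"delta_rot": [0,0,0],"fingers": 0},
    {"translation": [0,0,0],"delta_rot": [0,0,0],"fingers": 0},
  ],
)

```text
clock: 12.3
tool_pos: [444.5, 204.6, -18.3]
tcp_rot: [-0.0, 0.78, 0.625, -0.001]
wrist_force: [0.5, -0.5, 1.2]
finger_gap: 0.5
finger_force: 0.0
```

```bash
python3 -c "
from look import *
state()"
```

```text
12.3 [444.5 204.6 -18.3] [[-164.2   -2.6  -18.3]] [ 0.5 -0.5  1.2] 0.5
```

move_arm(
  moves=[
    {"translation": [0.59,-0.11,0],"delta_rot": [0,0,0],"fingers": 0},
    {"translation": [0.59,-0.11,0],"delta_rot": [0,0,0],"fingers": 0},
    {"translation": [0.59,-0.11,0],"delta_rot": [0,0,0],"fingers": 0},
    {"translation": [0.59,-0.11,0],"delta_rot": [0,0,0],"fingers": 0},
    {"translation": [0.59,-0.11,0],"delta_rot": [0,0,0],"fingers": 0},
    {"translation": [0.59,-0.11,0],"delta_rot": [0,0,0],"fingers": 0},
    {"translation": [0.59,-0.13,0],"delta_rot": [0,0,0],"fingers": 0},
    {"translation": [0.59,-0.13,0],"delta_rot": [0,0,0],"fingers": 0},
    {"translation": [0.59,-0.13,0],"delta_rot": [0,0,0],"fingers": 0},
    {"translation": [0.59,-0.13,0],"delta_rot": [0,0,0],"fingers": 0},
    {"translation": [0.59,-0.13,0],"delta_rot": [0,0,0],"fingers": 0},
    {"translation": [0.59,-0.13,0],"delta_rot": [0,0,0],"fingers": 0},
  ],
)

```text
clock: 13.5
tool_pos: [516.4, 191.2, -17.9]
tcp_rot: [0.0, 0.78, 0.626, 0.0]
wrist_force: [-1.7, 0.5, -0.1]
finger_gap: 0.4
finger_force: 0.7
```

```bash
python3 -c "
from look import *
state()"
```

```text
13.5 [516.4 191.2 -17.9] [[-91.1   0.1 -17.9]] [-1.7  0.5 -0.1] 0.4
```

Pushing with a light load (-1.7 N along x). I'll go slowly until the stop shows up in the force.

move_arm(
  moves=[
    {"translation": [0.29,-0.07,0],"delta_rot": [0,0,0],"fingers": 0},
    {"translation": [0.29,-0.07,0],"delta_rot": [0,0,0],"fingers": 0},
    {"translation": [0.29,-0.07,0],"delta_rot": [0,0,0],"fingers": 0},
    {"translation": [0.29,-0.07,0],"delta_rot": [0,0,0],"fingers": 0},
    {"translation": [0.2,-0.04,0],"delta_rot": [0,0,0],"fingers": 0},
    {"translation": [0,0,0],"delta_rot": [0,0,0],"fingers": 0},
  ],
)

```text
clock: 14.1
tool_pos: [530.2, 188.1, -17.8]
tcp_rot: [0.0, 0.78, 0.626, 0.0]
wrist_force: [-0.4, -0.9, 1.2]
finger_gap: 0.4
finger_force: 0.0
```

```bash
python3 -c "
from look import *
state()"
```

```text
14.1 [530.2 188.1 -17.8] [[-77.    0.2 -17.8]] [-0.4 -0.9  1.2] 0.4
```

move_arm(
  moves=[
    {"translation": [0.15,-0.03,0],"delta_rot": [0,0,0],"fingers": 0},
    {"translation": [0.15,-0.03,0],"delta_rot": [0,0,0],"fingers": 0},
    {"translation": [0.1,-0.02,0],"delta_rot": [0,0,0],"fingers": 0},
    {"translation": [0,0,0],"delta_rot": [0,0,0],"fingers": 0},
  ],
)

```text
clock: 14.5
tool_pos: [533.5, 187.2, -17.8]
tcp_rot: [0.0, 0.78, 0.626, -0.0]
wrist_force: [0.3, -0.5, 0.8]
finger_gap: 0.7
finger_force: 0.6
```

```bash
python3 -c "
from look import *
state()"
```

```text
14.5 [533.5 187.2 -17.8] [[-73.6   0.  -17.8]] [ 0.3 -0.5  0.8] 0.7
```

move_arm(
  moves=[
    {"translation": [0.15,-0.03,0],"delta_rot": [0,0,0],"fingers": 0},
    {"translation": [0.15,-0.03,0],"delta_rot": [0,0,0],"fingers": 0},
    {"translation": [0.1,-0.02,0],"delta_rot": [0,0,0],"fingers": 0},
  ],
)

```text
clock: 14.8
tool_pos: [533.2, 187.1, -18.1]
tcp_rot: [-0.002, 0.779, 0.626, -0.003]
wrist_force: [-9.9, 1.7, 6.3]
finger_gap: 0.5
finger_force: 5.1
```

```bash
python3 - <<'E'
from look import *
p,s=state();g=grab_frame("scene");c=Cam(g)
i=g["img"].copy();i=cv2.resize(i[150:290,250:420],None,fx=4.6,fy=4.2,interpolation=cv2.INTER_CUBIC)
for P in[(70,0,23.5),(-60,0,23.5),(70,0,45.5),(-60,0,45.5)]:
    u=(c.proj(w(p,P))[0]-[250,150])*[4.6,4.2];cv2.circle(i,tuple(int(v) for v in u),2,(0,255,0),-1);print(P,u)
cv2.imwrite("pics/s6.png",i)
E
```

```text
14.8 [533.2 187.1 -18.1] [[-73.8  -0.1 -18.1]] [-9.9  1.7  6.3] 0.5
(70, 0, 23.5) [307.0624849  417.19236848]
(-60, 0, 23.5) [453.29281244 246.75572147]
(70, 0, 45.5) [305.70182104 389.59142565]
(-60, 0, 45.5) [454.94017787 218.32690466]
```

The tool is blocked at x = -73.8 with 10 N against it. With a 12.5 mm finger, contact with the roller at home would be at -72.5, so the roller is against the stop. I'll back off, lift clear and check.

move_arm(
  moves=[
    {"translation": [-0.5,0.11,0],"delta_rot": [0,0,0],"fingers": 0},
    {"translation": [-1.5,0.33,0],"delta_rot": [0,0,0],"fingers": 0},
    {"translation": [-2.5,0.55,0],"delta_rot": [0,0,0],"fingers": 0},
    {"translation": [0,0,4],"delta_rot": [0,0,0],"fingers": 0},
    {"translation": [0,0,4.5],"delta_rot": [0,0,0],"fingers": 0},
    {"translation": [0,0,4.5],"delta_rot": [0,0,0],"fingers": 0},
    {"translation": [0,-4,3],"delta_rot": [0,0,0],"fingers": 0},
    {"translation": [0,-4,2],"delta_rot": [0,0,0],"fingers": 0},
    {"translation": [0,-4,0],"delta_rot": [0,0,0],"fingers": 0},
    {"translation": [0,-4,0],"delta_rot": [0,0,0],"fingers": 0},
    {"translation": [0,-4,0],"delta_rot": [0,0,0],"fingers": 0},
    {"translation": [0,0,0],"delta_rot": [0,0,0],"fingers": 0},
  ],
)

```text
clock: 16.05
tool_pos: [493.0, -10.9, 162.5]
tcp_rot: [0.002, 0.783, 0.622, -0.001]
wrist_force: [-0.8, -0.2, 0.1]
finger_gap: 0.4
finger_force: 0.0
```

```bash
python3 - <<'E'
from look import *
p,s=state();g=grab_frame("scene");c=Cam(g);t=grab_frame("top")["img"]
i=cv2.resize(g["img"][150:300,220:420],None,fx=2.5,fy=2.5,interpolation=cv2.INTER_CUBIC)
for P in[(70,0,45.5),(-60,0,45.5),(5,0,45.5)]:
    u=(c.proj(w(p,P))[0]-[220,150])*2.5;cv2.circle(i,tuple(int(v) for v in u),2,(0,255,0),-1)
j=cv2.resize(t[80:230,190:310],None,fx=2.5,fy=2.5,interpolation=cv2.INTER_CUBIC)
cv2.imwrite("pics/fin.png",np.hstack([i,j]))
E
```

```text
16.05 [493.  -10.9 162.5] [[ -69.5 -202.2  162.5]] [-0.8 -0.2  0.1] 0.4
```

View pics/fin.png

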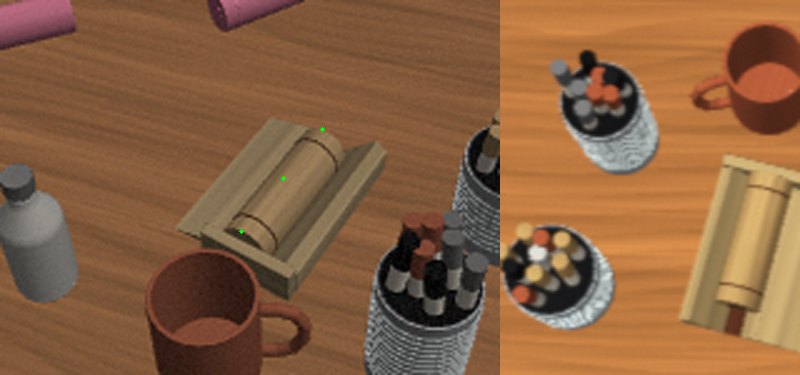

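The last view shows the roller lying in the groove with its +x end against the stop, and the groove floor showing only at the open end. The tins, mug and bottle haven't moved, and the arm is clear. Signing off.

```bash
python3 -c "
from bench import *
print(sign_off())"
```

```text
the job is handed in; nothing more can be done
None
```

The roller was pushed over the ramp into the groove and slid home against the stop, and the job is handed in at about 16 s with the bystanders in place and the arm clear. One risk: the fingertips sit about 40 mm short of the reported TCP, so my first pass took the nominal grasp point to about 16 mm from the roller's axis without touching it, which could count as a "taken between the fingers" failure if judged from that point; sign-off gave no verdict.

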